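Start and close the digestion vessel's plug

TASK

The green T-handled plug was left sitting loose on the collar of its digestion vessel, lugs not yet in the thread. Without lifting it out, turn it backward (counter-clockwise seen from above) until its lugs drop into the gaps at the green marks, then turn it forward (clockwise) until it is fully home, and let go. Leave the blue and orange plugs as they are.

Things in the scene. Friction and masses are not known exactly. Their poses are not given: they have to be found in the camera images.
- plug_grip (a point): Centre of the loose green plug's grip bar: 64 mm long (x), 14 thick (y), 34 high (z up); grip across y from above. 53 mm below lies the underside of two green lugs along +x and -x, 5 mm thick, 10 wide, reaching 30 mm from the axis; under them a 35 mm spigot, 25 long. Same after a half turn. Starts with the lugs on the collar, 48 to 75 degrees clockwise of the gaps. 100 to 210 g.
- vessel: White vessel fixed to the bench, the one whose plug stands high: 76 mm across, 100 high; origin at the centre of its underside, z up. The steel collar on top has a 40 mm bore and two gaps, along +x and -x, at green rim stripes. Lugs pass within about 10 degrees of a gap; two 10 mm red posts on top block turning the lugs forward there.
- vessel_collar (a point): Centre of the same vessel's collar top, axes as the vessel. Heights of the plug's grip centre over this point: 53 mm at the start, 40 once dropped in the gaps. From there it turns clockwise only, under the lip, on a thread floor falling 4 mm in the first 48 degrees (grip centre 36 mm), to a rigid stop about 60 degrees from the gap. No springs: it sinks by its own weight.
- blue_plug (a joint): Turn of the blue T-handled plug of another vessel, already closed, bar centre 136 mm above the bench (rad, 0 as it starts, counter-clockwise positive). To be left alone.
- orange_plug (a joint): Turn of the orange T-handled plug of a third vessel, already closed, bar centre 136 mm above the bench (rad, 0 as it starts, counter-clockwise positive). To be left alone.
Things that resemble listed ones, but are neither listed nor needed, are in the scene too. Leave any black, brown or red look-alike of the part that bears plug_grip alone.

How it is judged:
By the outcome, as a careful person would: the job done as asked, in the order asked, and still so for the second after the job is handed in, with the robot touching nothing.
It also fails if it takes over 38 s, if anything falls off the work surface, if the arm or the gripper's body presses on something with over 40 N, if the wrist force passes 120 N, or if a joint passes its speed limit or range.

ROBOT

A 7-joint arm with a two-finger parallel gripper is mounted at the origin on the work surface. World frame = base frame: x ahead of the robot, y to its left, z up, the work surface at z = 0. Lengths are in m, angles in rad, forces in N, time in s.
With the tool pointing down it reaches from about 0.425 to 0.925 m from the base axis. Payload 6.8 kg.
Tool frame: the origin (TCP) lies on the centre line of the jaws, within the pads' length; the fingertips stand 14 mm ahead of it and the grasp point (between the pads) lies 5 mm behind it (bot.finger_overhang is the distance from the TCP to the fingertips, in m); z points along the fingers, y is the line along which they close (so a half turn about z gives the same grasp; the last joint's range is limited). The gripper opens to 85 mm and grips with 20 to 120 N. Pads are 22 mm wide; open, the fingers measure 114 mm over their backs; the gripper's body (76 mm by 85 mm) begins 54 mm behind the grasp point. The pads swing forward as they close: fully open they stand 13 mm farther back than shut.
Start: joints at [-1.284, 0.477, 0.022, 1.555, -0.011, 1.109, -0.083], TCP at [0.26, 0.623, 0.245] pointing down, gripper open.
Joint ranges: [-2.96, 2.96], [-0.34, 2.1], [-1.41, 1.46], [0.24, 2.44], [-1.37, 4.51], [0.17, 1.92], [-2.96, 2.96]. Speed limits (rad/s): [2.39, 2.39, 3.14, 3.14, 3.14, 3.14, 3.14].

INTERFACE

Orientations are given as a unit quaternion [w, x, y, z].
In Python, from station import bot gives the robot as it stands.
- The arm moves only by the shell command python3 -m inch 'ROWS' [OPENING] [FORCE]. ROWS is JSON, a list of rows, each a list of 4 numbers: the shift along the tool's x, y, z in m, then the turn about the tool's z in degrees. A call has 1 to 12 rows; each row shifts and turns the commanded pose from where the row before left it, along the tool's axes as they then stand; what a row does not reach is not made up. A row lasts 1/10 s, in which the tool goes at most 50 mm and 8.59 degrees, less where a joint would pass 70% of its speed; a pose out of reach is approached as far as the arm can. A call is refused whole if a number of a shift passes 0.05 or a number of a turn 8.59, either way. A call with a gripper value outside its range is refused whole. OPENING is the finger opening in m, from 0 to 0.0854, set as the call begins (- or left out, the last holds). The fingers move at their own pace and stop on an object; FORCE is the grip in N (left out, the last holds). Time passes only in rows, so rows that do not move let the fingers close. It gives the time, the measured TCP pose, the force, the opening and the grip force at its end, in the units of the state.
- bot.get_obs(): the state, without advancing time (a new reading comes with each control period).
- bot.read_camera(name): name is "scene" or "top" or "wrist"; returns a dict with "color" (480x640x3 uint8, red, green, blue), "mtx" (3x3 intrinsics, pixels), "world_from_camera" (4x4, takes a point from camera to world coordinates); the wrist camera has in their place "hand_eye" (4x4, takes a point from camera to tool coordinates, whose origin is the TCP and whose axes are the flange's). Camera axes: x right, y up, looking along -z (the intrinsics and any distortion apply to the point x, -y, -z); pixel columns grow to the right and rows downward; lengths in m; the calibration is good to about 2 mm. The wrist camera is an equidistant fisheye: a pixel r from the principal point sees the ray r / f radians off the axis. A picture is of the moment at which its call begins: read the wrist's pose just before it. There is no depth.
- bot.hand_in(): hands the job in; it is judged then, once.
The state is a dict: "t": time; "q": joint angles; "joint_vel": joint speeds; "joint_torque": joint torques, N m; "eef_pos": TCP position; "tool_rot": TCP orientation; "contact_force": force on the tool from outside, world axes, zero at the start; "torque": the same for the moment, N m; "gripper_width": opening from 0.0 (shut) to 1.0 (fully open); "grasp_force": force on a finger pad.
Only numpy, scipy, OpenCV 4.12 (cv2) and the standard library are available. Lean on these libraries where they do the work, as an engineer would, in place of code of your own. Each camera call takes 0.05 s, during which the arm holds its last target. There are 200 camera calls.

## Working session

There is one attempt and no reset: what is moved stays moved. The work goes in short steps, Python scripts to look and compute and a shell command to move; the robot and the scene stay as the last step left them, time stands still between calls to the robot, and variables do not carry over. Pictures are saved under pics/ and viewed, at most 10 in all, crops included, and the job is handed in when it is done.

```bash
mkdir -p pics; ls
python3 - <<'E'
from station import bot
import cv2
o=bot.get_obs();print({k:o[k] for k in('t','eef_pos','tool_rot','gripper_width','contact_force')})
for n in('top','scene'):
    c=bot.read_camera(n);cv2.imwrite(f'pics/{n}0.png',c['color'][:,:,::-1]);print(c['mtx'],c['world_from_camera'])
E
```

```text
pics
{'t': 0.0, 'eef_pos': array([0.25943974, 0.62252874, 0.24432238]), 'tool_rot': array([-8.98992906e-05,  1.96109219e-01,  9.80581629e-01, -9.14401721e-04]), 'gripper_width': 1.0025286085222664, 'contact_force': array([-0.68291942, -0.19007546, -0.56983866])}
[[591.71680395   0.         323.60586106]
 [  0.         591.71680395 236.11320069]
 [  0.           0.           1.        ]] [[-0.02095199  0.9965362  -0.08047741  0.41943346]
 [-0.9997017  -0.01987186  0.01419924 -0.05631663]
 [ 0.01255082  0.08075091  0.99665529  1.2542242 ]
 [ 0.          0.          0.          1.        ]]
[[517.9046715    0.         316.69174847]
 [  0.         517.9046715  240.16276985]
 [  0.           0.           1.        ]] [[ 0.6055188  -0.6881876   0.3996809   0.92382342]
 [ 0.79576111  0.51691507 -0.31553615 -0.39175184]
 [ 0.01054698  0.50911358  0.86063472  1.00130688]
 [ 0.          0.          0.          1.        ]]
```

View pics/top0.png

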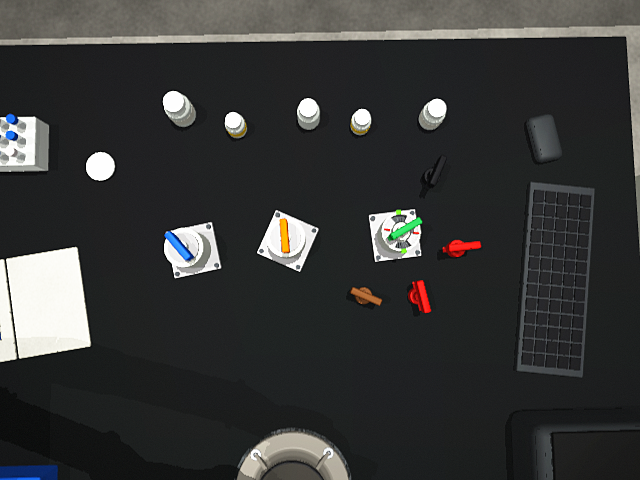

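View pics/scene0.png

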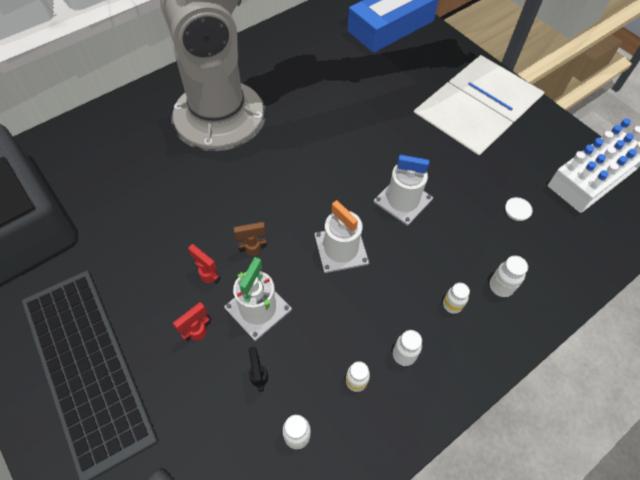

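The top view shows the green bar at about (405,230) with rim stripes near (398,212) and (404,251). Blue is at (178,246), orange at (285,236), and the decoys are around the green vessel. Next I rectify the image onto the bar-top and collar planes.

```bash
cat > h.py <<'E'
import numpy as np,cv2
def cam(c):
    W=c['world_from_camera'];R=W[:3,:3]@np.diag([1,-1,-1]);return c['mtx'],R,W[:3,3]
def proj(c,P):
    K,R,t=cam(c);p=(np.atleast_2d(P)-t)@R@K.T;return p[:,:2]/p[:,2:]
def cast(c,uv,z):
    K,R,t=cam(c);uv=np.atleast_2d(uv).astype(float)
    d=np.c_[uv,np.ones(len(uv))]@np.linalg.inv(K).T@R.T
    return t+d*((z-t[2])/d[:,2])[:,None]
def rect(c,z,cx,cy,half=.06,n=400):
    # output: right = -y, up = +x
    w=np.array([[cx+half,cy+half,z],[cx+half,cy-half,z],[cx-half,cy-half,z],[cx-half,cy+half,z]])
    H=cv2.getPerspectiveTransform(proj(c,w).astype(np.float32),np.float32([[0,0],[n,0],[n,n],[0,n]]))
    return cv2.warpPerspective(c['color'],H,(n,n),flags=cv2.INTER_CUBIC)
def green(im):
    h=cv2.cvtColor(im,cv2.COLOR_RGB2HSV);return cv2.inRange(h,(40,90,50),(90,255,255))
E
python3 - <<'E'
from station import bot
from h import *
T=bot.read_camera('top');S=bot.read_camera('scene')
for n,c in(('top',T),('scene',S)):
    m=green(c['color']);k,l,s,ce=cv2.connectedComponentsWithStats(m)
    for i in range(1,k):
        if s[i,4]>4:print(n,s[i],ce[i].round(1),cast(c,ce[i],.17)[0].round(4),cast(c,ce[i],.1)[0].round(4))
b=cast(T,(398.5,212),.1)[0],cast(T,(404,251),.1)[0]
c0=(b[0]+b[1])/2;print(c0)
out=np.hstack([rect(T,.1,*c0[:2]),rect(S,.1,*c0[:2])])
cv2.imwrite('pics/r1.png',out[:,:,::-1])
E
```

```text
top [396 209   5   6  28] [398.1 211.5] [ 0.5499 -0.2104  0.17  ] [ 0.5583 -0.2204  0.1   ]
top [387 217  36  24 269] [404.8 228.7] [ 0.5177 -0.2216  0.17  ] [ 0.5241 -0.2323  0.1   ]
top [400 248   7   6  29] [403.1 250.5] [ 0.4775 -0.2173  0.17  ] [ 0.4813 -0.2277  0.1   ]
scene [237 257  25  45 475] [250.2 276. ] [ 0.5256 -0.2273  0.17  ] [ 0.4921 -0.2134  0.1   ]
scene [264 299   6  10  34] [266.5 303.4] [ 0.587 -0.234  0.17 ] [ 0.5587 -0.2207  0.1   ]
[ 0.51877526 -0.22523345  0.1       ]
```

View pics/r1.png

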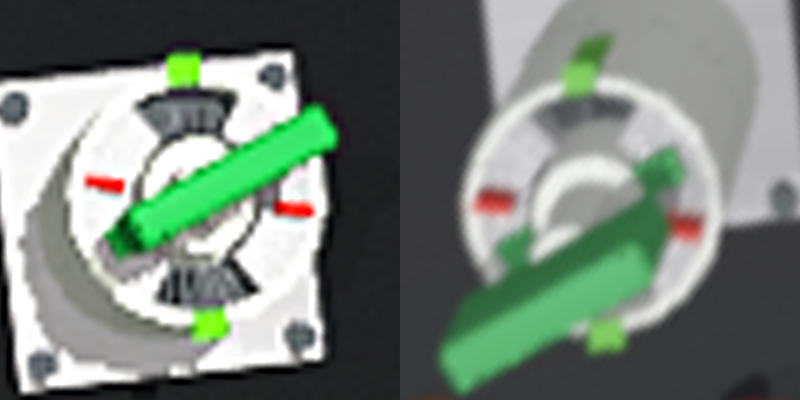

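Rectified onto the collar plane (0.3 mm/px, up = +x):
- **Collar centre:** near (195,201), which is about (0.518, -0.223).
- **Gaps:** stripes at (184,70) and (211,325) give a gap yaw of about +6°.
- **Bar:** yaw about -61°, so 67° clockwise of the gaps. That fits the stated 48–75°.
- **Bar centre:** (0.518, -0.222), which agrees with the collar.

I'm moving there now.

```bash
python3 -m inch '[[-0.032,-0.027,0,0],[-0.032,-0.027,0,0],[-0.032,-0.027,0,0],[-0.032,-0.027,0,0],[-0.032,-0.027,0,0],[-0.032,-0.027,0,0],[-0.032,-0.027,0,0],[-0.032,-0.027,0,0],[-0.032,-0.027,0,0],[-0.032,-0.027,0,0]]' 0.045 30
python3 -m inch '[[-0.0204,-0.0342,0,0],[-0.0204,-0.0342,0,0],[-0.0204,-0.0342,0,0],[-0.0204,-0.0342,0,0],[-0.0204,-0.0342,0,0],[-0.0204,-0.0342,0,0],[-0.0204,-0.0342,0,0],[-0.0204,-0.0342,0,0],[-0.0204,-0.0342,0,0],[-0.0204,-0.0342,0,0],[-0.0204,-0.0342,0,0],[-0.0204,-0.0342,0,0]]'
python3 -m inch '[[0,0,0,7.7],[0,0,0,7.7],[0,0,0,7.7],[0,0,0,7.7],[0,0,0,7.6],[0,0,0,0],[0,0,0,0]]'
cat >> h.py <<'E'
from scipy.spatial.transform import Rotation
def state(bot):
    o=bot.get_obs();q=o['tool_rot'];R=Rotation.from_quat(np.r_[q[1:],q[0]]).as_matrix()
    return o,np.array(o['eef_pos']),R
def wcast(c,p,R,uv,z):
    "wrist fisheye pixels -> world points at height z"
    K=c['mtx'];uv=np.atleast_2d(uv).astype(float);d=(uv-K[:2,2])/[K[0,0],K[1,1]]
    th=np.linalg.norm(d,axis=1)[:,None]+1e-9
    v=np.c_[d/th*np.sin(th),np.cos(th)]*[1,-1,-1]
    H=c['hand_eye'];v=v@H[:3,:3].T@R.T;o=p+R@H[:3,3]
    return o+v*((z-o[2])/v[:,2])[:,None]
def wproj(c,p,R,P):
    H=c['hand_eye'];v=((np.atleast_2d(P)-p)@R-H[:3,3])@H[:3,:3]*[1,-1,-1]
    n=np.linalg.norm(v[:,:2],axis=1);th=np.arctan2(n,v[:,2]);K=c['mtx']
    return v[:,:2]/n[:,None]*th[:,None]*[K[0,0],K[1,1]]+K[:2,2]
def wrect(c,p,R,z,cx,cy,half=.06,n=400):
    g=(np.arange(n)+.5)/n*2*half-half;Y,X=np.meshgrid(-g,-g)
    m=wproj(c,p,R,np.c_[(cx+X).ravel(),(cy+Y).ravel(),np.full(n*n,z)]).reshape(n,n,2).astype(np.float32)
    return cv2.remap(c['color'],m[...,0],m[...,1],cv2.INTER_LINEAR)
E
python3 - <<'E'
from station import bot
from h import *
o,p,R=state(bot);c=bot.read_camera('wrist')
print(p,np.degrees(np.arctan2(R[1,0],R[0,0])),o['q'].round(2),o['contact_force'],c['hand_eye'])
a=wrect(c,p,R,.17,.5185,-.2234);b=wrect(c,p,R,.1,.5185,-.2234)
cv2.imwrite('pics/w1.png',np.hstack([a,b])[:,:,::-1])
E
```

```text
t: 1.2
eef_pos: [0.4516, 0.2491, 0.2454]
tool_rot: [0.0, 0.196, 0.981, 0.0]
contact_force: [0.5, 0.7, -0.2]
gripper_width: 0.525
grasp_force: 0.0
t: 2.4
eef_pos: [0.5193, -0.2237, 0.2453]
tool_rot: [0.0, 0.196, 0.981, 0.0]
contact_force: [1.1, -0.1, 0.4]
gripper_width: 0.526
grasp_force: 0.0
t: 3.1
eef_pos: [0.5192, -0.2221, 0.2452]
tool_rot: [-0.0, 0.506, 0.862, -0.0]
contact_force: [0.2, 0.1, -0.1]
gripper_width: 0.53
grasp_force: 0.0
[ 0.51923853 -0.22205017  0.24521155] 119.191630903116 [-0.19  0.33  0.61  1.86 -0.22  1.02  1.02] [ 0.18131348  0.11205916 -0.10420061] [[ 1.24058750e-03  9.49518150e-01  3.13709650e-01  8.14433694e-02]
 [ 9.99999217e-01 -1.22872569e-03 -2.35533674e-04  8.21032849e-06]
 [ 1.61819609e-04  3.13709697e-01 -9.49518931e-01 -1.27683556e-01]
 [ 0.00000000e+00  0.00000000e+00  0.00000000e+00  1.00000000e+00]]
```

View pics/w1.png

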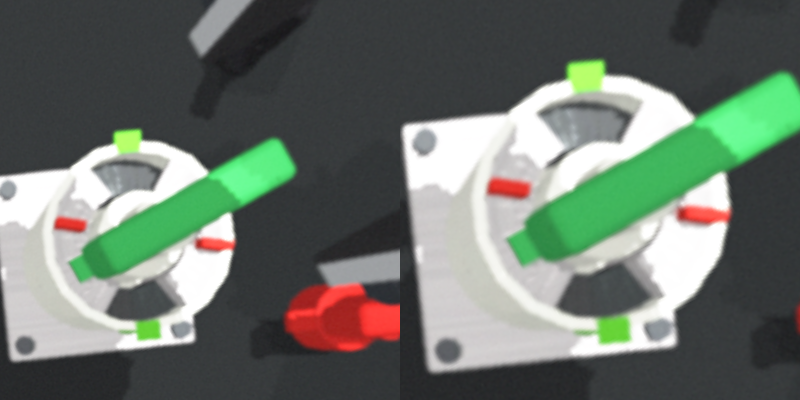

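The wrist view agrees: bar centre about (0.517, -0.222) at yaw -61.4°, collar (0.518, -0.223), gaps at +6°. The jaws line up, so I descend and grip.

```bash
python3 -m inch '[[0,-0.0013,0.02,0.5],[0,0,0.02,0],[0,0,0.02,0],[0,0,0.018,0],[0,0,0.014,0],[0,0,0,0]]'
python3 -m inch '[[0,0,0,0],[0,0,0,0],[0,0,0,0],[0,0,0,0]]' 0 40
```

```text
t: 3.75
eef_pos: [0.517, -0.2224, 0.1516]
tool_rot: [-0.002, 0.511, 0.86, -0.0]
contact_force: [-0.2, -0.2, -0.1]
gripper_width: 0.528
grasp_force: 0.0
t: 4.15
eef_pos: [0.5188, -0.2232, 0.1543]
tool_rot: [0.001, 0.511, 0.859, 0.0]
contact_force: [0.3, -0.5, 5.0]
gripper_width: 0.158
grasp_force: 42.0
```

```bash
python3 -m inch '[[0,0,0,-4],[0,0,0,-6],[0,0,0,-6],[0,0,0,-7],[0,0,0,-7],[0,0,0,-7],[0,0,0,-7],[0,0,0,-7],[0,0,0,-7],[0,0,0,-6],[0,0,0,-3.3],[0,0,0,0]]'
python3 - <<'E'
from station import bot
from h import *
o,p,R=state(bot);c=bot.read_camera('wrist')
print(p,np.degrees(np.arctan2(R[1,0],R[0,0])),o['q'].round(2),o['contact_force'],o['torque'],o['gripper_width'])
a=wrect(c,p,R,.17,.5185,-.2234);b=wrect(c,p,R,.1,.5185,-.2234)
cv2.imwrite('pics/w2.png',np.hstack([a,b])[:,:,::-1])
E
```

```text
t: 5.35
eef_pos: [0.5179, -0.2228, 0.1533]
tool_rot: [-0.0, -0.051, 0.999, 0.0]
contact_force: [-1.0, 0.3, -1.7]
gripper_width: 0.155
grasp_force: 41.3
[ 0.51789085 -0.22278482  0.15329501] -174.20147643300766 [ 0.09  0.41  0.27  1.92 -0.14  0.82  2.1 ] [-0.97371119  0.28555266 -1.6899777 ] [-0.05597518  0.01274442 -0.00046241] 0.1553578423586904
```

View pics/w2.png

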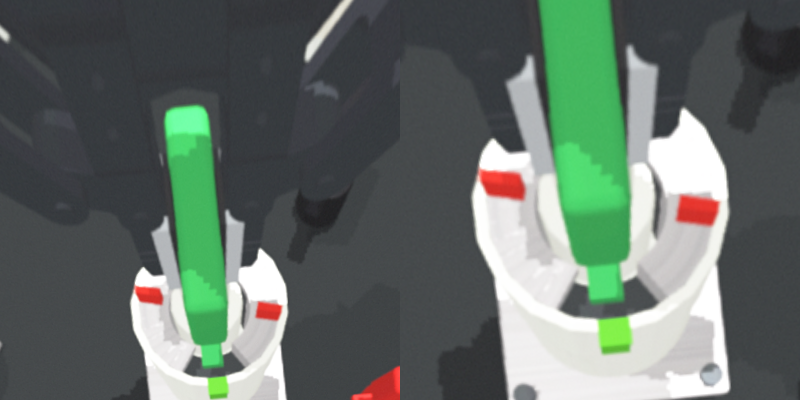

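The lug (at about (604,282) in the view) lines up with the dark gap and stripe (at about (614,333)). I loosen the jaws so the plug drops.

```bash
python3 -m inch '[[0,0,0,0],[0,0,0,0],[0,0,0,0],[0,0,0,0],[0,0,0,0]]' 0.024
python3 - <<'E'
from station import bot
from h import *
o,p,R=state(bot);c=bot.read_camera('wrist')
print(p,np.degrees(np.arctan2(R[1,0],R[0,0])),o['contact_force'])
a=wrect(c,p,R,.157,.5185,-.2234);b=wrect(c,p,R,.1,.5185,-.2234)
cv2.imwrite('pics/w3.png',np.hstack([a,b])[:,:,::-1])
E
```

```text
t: 5.9
eef_pos: [0.5182, -0.2228, 0.1534]
tool_rot: [0.0, -0.05, 0.999, -0.0]
contact_force: [-0.9, -0.6, 1.0]
gripper_width: 0.281
grasp_force: 0.0
[ 0.51817931 -0.22284007  0.15335852] -174.22799338311114 [-0.91024141 -0.62686393  1.02500643]
```

View pics/w3.png

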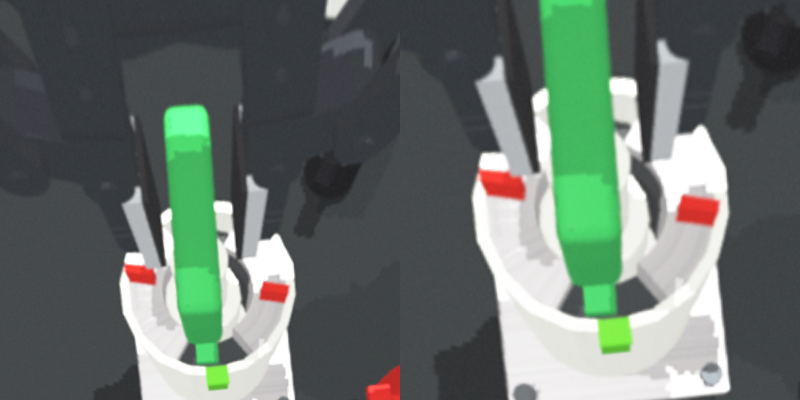

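The bar end and lug shifted by 17 px (lug now at about (599,298)), matching a 13 mm drop, so the plug is in the gaps. I follow it down, grip, and turn clockwise along the thread.

```bash
python3 -m inch '[[0,0,0.007,0],[0,0,0.006,0],[0,0,0,0]]'
python3 -m inch '[[0,0,0,0],[0,0,0,0],[0,0,0,0],[0,0,0,0]]' 0 30
python3 -m inch '[[0,0,0,3],[0,0,0.0003,4],[0,0,0.0003,4],[0,0,0.0003,4],[0,0,0.0003,4],[0,0,0.0004,4],[0,0,0,0]]'
```

```text
t: 6.25
eef_pos: [0.5173, -0.2225, 0.139]
tool_rot: [-0.001, -0.05, 0.999, 0.0]
contact_force: [0.1, 0.6, -0.2]
gripper_width: 0.286
grasp_force: 0.0
t: 6.65
eef_pos: [0.5181, -0.2228, 0.1403]
tool_rot: [-0.0, -0.05, 0.999, 0.0]
contact_force: [0.5, 0.2, -1.8]
gripper_width: 0.156
grasp_force: 33.3
t: 7.35
eef_pos: [0.5184, -0.2226, 0.139]
tool_rot: [0.0, 0.15, 0.989, 0.0]
contact_force: [-0.3, 1.0, 1.0]
gripper_width: 0.156
grasp_force: 33.5
```

```bash
python3 -m inch '[[0,0,0.0006,4],[0,0,0.0004,4],[0,0,0.0004,4],[0,0,0.0004,4],[0,0,0.0004,4],[0,0,0.0004,4],[0,0,0.0002,3],[0,0,0,3],[0,0,0,2],[0,0,0,0]]'
python3 - <<'E'
from station import bot
o=bot.get_obs();print(o['torque'],o['contact_force'])
E
```

```text
t: 8.35
eef_pos: [0.5181, -0.2229, 0.1358]
tool_rot: [-0.0, 0.416, 0.909, -0.0]
contact_force: [-0.7, -0.7, -1.5]
gripper_width: 0.157
grasp_force: 33.3
[ 0.02797738 -0.00369738 -0.04919405] [-0.67457483 -0.71118138 -1.523203  ]
```

```bash
for i in 1; do python3 -m inch '[[0,0,0,2],[0,0,0,2],[0,0,0,2],[0,0,0,2],[0,0,0,0]]'; done
python3 - <<'E'
from station import bot
from h import *
o,p,R=state(bot);print(o['torque'],np.degrees(np.arctan2(R[1,0],R[0,0])))
E
```

```text
t: 8.85
eef_pos: [0.5173, -0.2233, 0.1358]
tool_rot: [-0.001, 0.479, 0.878, -0.001]
contact_force: [-3.2, -2.0, 1.0]
gripper_width: 0.163
grasp_force: 33.8
[-0.44951352  1.12044932  0.39709598] 122.72332695595924
```

The torque and jaw opening rose at about 63° from the gap, so the plug is at the stop. I give a small final push, ease back, release, and look.

```bash
python3 -m inch '[[0,0,0,2],[0,0,0,1],[0,0,0,0],[0,0,0,0]]'
python3 -c "
from station import bot
print(bot.get_obs()['torque'])"
python3 -m inch '[[0,0,0,-2],[0,0,0,-0.5],[0,0,0,0]]'
python3 -m inch '[[0,0,0,0],[0,0,0,0],[0,0,0,0],[0,0,0,0]]' 0.045
python3 -m inch '[[0,0,-0.01,0],[0,0,-0.02,0],[0,0,-0.03,0],[0,0,-0.03,0],[0,0,-0.02,0],[0,0,0,0],[0,0,0,0]]'
python3 - <<'E'
from station import bot
from h import *
o,p,R=state(bot);c=bot.read_camera('wrist');S=bot.read_camera('scene')
a=wrect(c,p,R,.153,.5185,-.2234);b=rect(S,.1,.5185,-.2234)
cv2.imwrite('pics/w4.png',np.hstack([a,b])[:,:,::-1])
E
```

```text
t: 9.25
eef_pos: [0.5174, -0.2232, 0.1358]
tool_rot: [-0.001, 0.501, 0.865, -0.001]
contact_force: [-5.7, -2.3, 1.2]
gripper_width: 0.156
grasp_force: 45.9
[-0.58038545  1.31085727  1.17268184]
t: 9.55
eef_pos: [0.5173, -0.2232, 0.1358]
tool_rot: [-0.001, 0.483, 0.876, -0.0]
contact_force: [-4.5, -1.7, 2.2]
gripper_width: 0.16
grasp_force: 34.4
t: 9.95
eef_pos: [0.5187, -0.2226, 0.1361]
tool_rot: [0.0, 0.483, 0.876, 0.0]
contact_force: [0.3, 0.3, -0.3]
gripper_width: 0.529
grasp_force: 0.0
t: 10.65
eef_pos: [0.5183, -0.2227, 0.2463]
tool_rot: [0.0, 0.483, 0.876, 0.0]
contact_force: [-0.6, 0.2, -0.5]
gripper_width: 0.524
grasp_force: 0.0
```

View pics/w4.png

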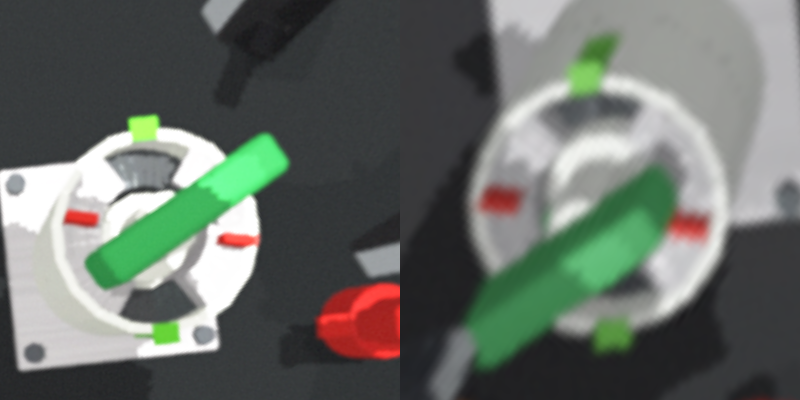

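The bar now sits at yaw -54°, 60° clockwise of the gaps. The lugs are hidden under the lip, and the bar's top measures about 65 mm at the home height (z = 0.153). The gripper is clear, so I'm handing in.

```bash
python3 -c "
from station import bot
print(bot.hand_in())"
```

```text
the job is handed in; nothing more can be done
None
```

I turned the green plug back until it dropped into the gaps, then clockwise about 60° to the stop. I then let it go and handed the job in at about 11 s, never having gone near the blue and orange plugs.

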